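# Fit a camshaft and bring its lobe to full lift

## Robot

A 7-joint arm with a two-finger parallel gripper is mounted at the origin on the work surface. World frame = base frame: x ahead of the robot, y to its left, z up, the work surface at z = 0. Lengths are in mm, angles in rad, forces in N, time in s.
With the tool pointing down it reaches from about 400 to 875 mm from the base axis. Payload 4.4 kg.
Tool frame: the origin (TCP) lies at the very end of the fingers, on their centre line; the grasp point (between the pads) lies 19 mm behind it; y points along the fingers, z is the direction in which the jaws open and shut, and the axes are right-handed (so a half turn about y gives the same grasp; the last joint's range is limited). The gripper opens to 85 mm and grips with 20 to 120 N. Pads are 22 mm wide; open, the fingers measure 114 mm over their backs; the gripper's body (76 mm by 85 mm) begins 54 mm behind the grasp point. The pads swing forward as they close: fully open they stand 13 mm farther back than shut.
Start: joints at [1.26, 0.628, 0.038, 1.517, -0.027, 0.996, -0.02], TCP at [157.563, -630.628, 231.313] pointing down, gripper open.
Joint ranges: [-3.06, 3.06], [-0.37, 2.12], [-1.25, 1.32], [0.18, 2.47], [-1.1, 4.24], [0.23, 1.98], [-2.94, 2.94]. Speed limits (rad/s): [2.57, 2.57, 3.14, 3.14, 3.14, 3.14, 3.14].

## Interface

Orientations are given as [roll, pitch, yaw] about the fixed x, y, z axes, in that order (R = Rz(yaw) Ry(pitch) Rx(roll)).
In Python, from cell import * gives the robot as it stands.
- The arm moves only by the tool apply_moves, never from a script. Its argument "targets" is a list of rows, each a list of 6 numbers: the shift along the tool's x, y, z in units of 40 mm (1.0 is 40 mm), then the turn, a rotation vector about the tool's x, y, z in units of 8 degrees (1.0 is 8 degrees). A call has 1 to 12 rows; each row shifts and turns the commanded pose from where the row before left it, along the tool's axes as they then stand; what a row does not reach is not made up. A row lasts 1/8 s, in which the tool goes at most 62.5 mm and 10.7 degrees, less where a joint would pass 70% of its speed; a pose out of reach is approached as far as the arm can. A call is refused whole if a number of a shift passes 1 or a number of a turn 1, either way. A call with a gripper value outside its range is refused whole. "jaw" is the gripper command: -1 is shut, 1 is fully open, values between are in proportion, set as the call begins (left out, the last holds). The fingers move at their own pace and stop on an object; the grip force is fixed at half the most. Time passes only in rows, so rows that do not move let the fingers close. It gives the time, the measured TCP pose, the force and the opening at its end, in the units of the state.
- read_state(): the state, without advancing time (a new reading comes with each control period).
- get_image(name): name is "scene" or "top" or "wrist"; returns the picture (384x512x3 uint8, red, green, blue); there is no depth.
- calibration(name): a dict with "fx", "fy", "cx", "cy" (pixels), "world_from_camera" (4x4, takes a point from camera to world coordinates). Camera axes: x right, y down, z forward; pixel columns grow to the right and rows downward; lengths in mm; the calibration is good to about 2 mm. A picture is of the moment at which its call begins: read the wrist's pose just before it. calibration takes no time and is no camera call; for the wrist camera it gives the pose at the moment of the call.
- finish_job(): hands the job in, once; it reports no verdict.
The state is a dict: "clock": time; "qpos": joint angles; "qd": joint speeds; "tau": joint torques, N m; "eef_pos": TCP position; "tool_rot": TCP orientation; "force": force on the tool from outside, world axes, zero at the start; "torque": the same for the moment, N m; "width": finger opening in mm.
Only numpy, scipy, OpenCV 4.12 (cv2) and the standard library are available. Lean on these libraries where they do the work, as an engineer would, in place of code of your own. Each camera call takes 0.05 s, during which the arm holds its last target. There are 200 camera calls.

## Task

Fit the camshaft into the engine case: lift it out of its wooden stand by the T-handle and, with the nose of its lobe turned away from the tappet so that the tappet stays at rest, lower it upright through both bearing bores until its flange sits on the top of the case. Then turn it by the handle until the nose of the lobe holds the sprung tappet at full lift, the furthest the dial gauge will go, and let go. Do not knock the dial gauge or disturb the loose parts on the bench.

Things in the scene. Friction and masses are not known exactly. Their poses are not given: they have to be found in the camera images.
- crankcase: bare aluminium engine case standing on end, 190 x 116 x 130 mm, on a black perforated plate 350 x 170 mm; fixed. The camshaft's two bores lie in line, one above the other, next to the tappet (the empty brass-bushed crankshaft bores, 86 mm to -x, are not used). Origin: on the cam bores' axis at bench height. z up; +x from the bores along the tappet to the dial gauge
- top_bore (a point): centre of the mouth of the top bore, 130 mm above the bench: 55.5 mm bore with a 2 mm chamfer through the 22 mm thick top web; axes as the crankcase
- low_bore (a point): centre of the mouth of the lower bore, 42 mm above the bench: 31.5 mm bore with a 3 mm chamfer through the 22 mm thick lower web; axes as the crankcase
- tappet (a joint): lift (m) of the sprung round-nosed tappet, 24 mm across, level, 75 mm above the bench: 0 at rest, grows as the lobe pushes it out to the crankcase's +x; 7.5 to 8 mm with the nose of the lobe square on it, falling off to either side. Its spring pushes back with about 5 N at rest, 10 N at full lift. At rest it clears the lobe's back by 1 mm
- tappet_end (a point): outer end of the tappet's stem, touching the gauge's plunger; 82 mm from the bore axis at rest, 75 mm above the bench; moves with the tappet
- gauge: dial gauge, 58 mm, face up, 90 mm high, on a bracket on the plate; fixed to the crankcase, same origin and axes; the dial's centre lies 148 mm along the crankcase's +x. Its needle follows the tappet. Not to be touched
- stand: dark wooden block 100 x 100 x 40 mm; the camshaft stands upright in it, its tip 30 mm deep in a 32 mm hole; fixed. Origin: centre of its underside, under the hole
- handle: T-handle on top of the steel camshaft (0.6 to 0.9 kg, 168 mm tall in all). Bar 100 x 14 mm, 22 mm high, on a 12 mm stem 18 mm long, above a 28 mm hub 12 mm high. Origin: on the shaft's axis, mid-height of the bar; 175 mm above the bench when home in the case. z up the shaft; +x along the bar's longer arm (60 mm; the other 40). It does not slip on the shaft
- flange (a point): centre of the underside of the camshaft's 68 mm flange, which sits on the top of the case when home; 45 mm below the handle's origin. Below it the 54 mm top journal, 22 mm long. Axes as the handle
- lobe (a point): point on the shaft's axis at mid-height of the lobe (22 mm high), 100 mm below the handle's origin. Back 15 mm radius; rounded nose reaching 25 mm from the axis. Axes as the HANDLE, not the nose: the handle was clamped on by eye, so the nose points up to 46 degrees to either side of the longer arm, different each time. Lowered within 65 degrees of the tappet the nose lands on it
- tip (a point): lower tip of the camshaft, 157 mm below the handle's origin; the 30 mm lower journal is the last 28 mm, with a 5 mm long chamfer at the tip. Axes as the handle. The oiled camshaft stays where it is left near the top of the lift
- conrod: loose connecting rod, 170 mm, bystander; origin: centre of its big end, underside
- piston: loose aluminium piston, 78 mm across, 60 mm high, bystander; origin: centre of its underside
- grease_tin: loose grey grease tin, 74 mm across, 75 mm high, bystander; origin: centre of its underside
There are look-alikes about, which are no part of the job. What is shaped like the part that bears handle but turquoise is not meant.

How it is judged (in metres and radians):
On the way, in this order (a step that is already met when the one before it is completed fails the run):
1. the camshaft is home through both bores, its flange on the case, with the tappet still at rest (z of handle in the frame of crankcase between 0.172 and 0.1775 m and horizontal distance between handle and crankcase below 0.004 m and angle between handle's own z axis and vertical below 0.04 rad and value of joint tappet below 0.0015 m), for 0.2 s.
2. the lobe's nose has pushed the tappet to full lift (z of handle in the frame of crankcase between 0.172 and 0.1775 m and horizontal distance between handle and crankcase below 0.004 m and angle between handle's own z axis and vertical below 0.04 rad and value of joint tappet above 0.0065 m), for 0.2 s.
At the end, for the whole second after the job is handed in: the camshaft stands upright (within 2.3 degrees) and home (flange within 2.5 mm of the case's top, within 4 mm of the bore axis), let go and at rest, and the tappet is held at full lift: more than 6.5 mm of its 7.5 to 8 mm (all of step 2 and linear speed of handle below 0.01 m/s and angular speed of handle below 0.1 rad/s); the robot touches nothing.
It fails at once if the dial gauge is knocked by the robot (contact force between gauge and the fingers above 3 N or contact force between gauge and the arm above 3 N).
It fails at once if the dial gauge is knocked with the camshaft's handle (contact force between gauge and handle above 3 N).
It fails at once if a loose part on the bench is disturbed (distance of any of conrod, piston, grease_tin from where it was at the start of the episode above 0.03 m).
It also fails if it takes over 72 s, if anything falls off the work surface, if the arm or the gripper's body presses on something with over 40 N, if the wrist force passes 120 N, or if a joint passes its speed limit or range.

## Working session

There is one attempt and no reset: what is moved stays moved. The work goes in short steps, Python scripts to look and compute and a tool call to move; the robot and the scene stay as the last step left them, time stands still between calls to the robot, and variables do not carry over. Pictures are saved under pics/ and viewed, about 8 in all and at most 12, crops included, and the job is handed in when it is done.

Besides the shell and the picture viewer there is one more tool, called after "Call:" in YAML: its name, and indented under it one key for each argument. apply_moves: Moves the arm, as the interface text tells. Its arguments: {"type":"object","properties":{"targets":{"type":"array"},"jaw":{"type":"number"}},"required":["targets"]}

```bash
ls; mkdir -p pics
python3 - <<'E'
from cell import *
import cv2,numpy as np
print(read_state())
for n in("scene","top"):
    im=get_image(n); cv2.imwrite(f"pics/{n}0.png",im[:,:,::-1]); c=calibration(n); print(n,c)
a=cv2.imread("pics/scene0.png");b=cv2.imread("pics/top0.png")
E
```

```text
pics
{'clock': 0.0, 'qpos': array([ 1.26013424,  0.62934957,  0.03846527,  1.51836463, -0.02701389,
        0.99626449, -0.01998676]), 'qd': array([-0.00024022, -0.00087243,  0.00039818, -0.00089464,  0.00065057,
       -0.00136976, -0.00065552]), 'tau': array([ 1.82686788e-03, -5.63403583e+01,  1.22644454e+00, -1.93445832e+01,
        1.09101157e-02,  1.05500247e-02, -4.52715966e-06]), 'eef_pos': array([ 157.44536604, -630.01269687,  230.38833843]), 'tool_rot': array([-1.57266353e+00, -2.66115063e-05, -2.89674365e+00]), 'force': array([-0.11564307,  0.87856229,  0.16684839]), 'torque': array([ 0.00847727,  0.02239706, -0.04691602]), 'width': 85.53743796635509}
scene {'fx': 398.29792546525977, 'fy': 398.29792546525977, 'cx': 256.1412869495447, 'cy': 190.959073215653, 'world_from_camera': array([[ 1.07466123e-01,  7.55705334e-01, -6.46034427e-01,
         1.37774856e+03],
       [ 9.94208264e-01, -8.10453454e-02,  7.05803062e-02,
        -9.25234437e+01],
       [ 9.79830668e-04, -6.49877758e-01, -7.60038118e-01,
         1.12101821e+03],
       [ 0.00000000e+00,  0.00000000e+00,  0.00000000e+00,
         1.00000000e+00]])}
top {'fx': 431.11303396474165, 'fy': 431.11303396474165, 'cx': 259.04157932702816, 'cy': 190.30162519376992, 'world_from_camera': array([[ 2.39131385e-02, -9.97536372e-01,  6.59495883e-02,
         4.65020078e+02],
       [-9.99686886e-01, -2.43466166e-02, -5.77690765e-03,
        -2.34012330e+00],
       [ 7.36832484e-03, -6.57907946e-02, -9.97806233e-01,
         1.39290888e+03],
       [ 0.00000000e+00,  0.00000000e+00,  0.00000000e+00,
         1.00000000e+00]])}
```

View pics/scene0.png

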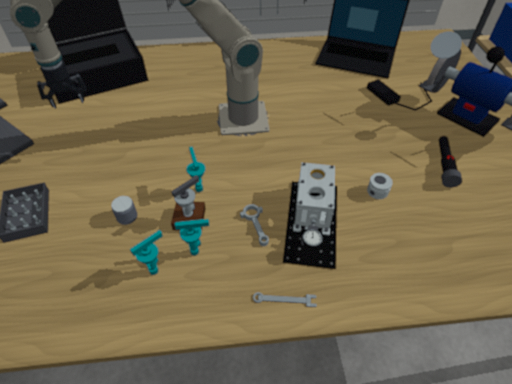

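View pics/top0.png

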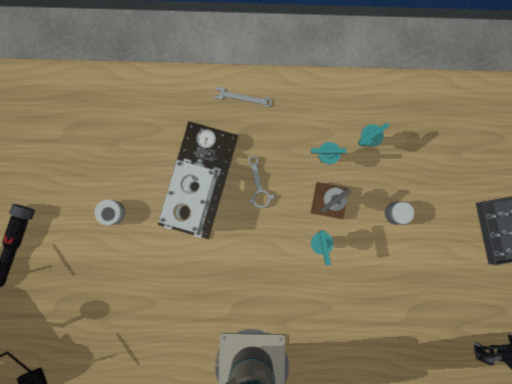

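```bash
cat > h.py <<'E'
import numpy as np,cv2
from cell import *
from scipy.spatial.transform import Rotation as R
def ray(c,u,v,z):
    T=c["world_from_camera"]; d=T[:3,:3]@np.array([(u-c["cx"])/c["fx"],(v-c["cy"])/c["fy"],1]); o=T[:3,3]
    return (o+d*(z-o[2])/d[2])[:2].round(1)
def proj(c,p):
    T=c["world_from_camera"]; q=T[:3,:3].T@(np.array(p,float)-T[:3,3]); return np.array([c["fx"]*q[0]/q[2]+c["cx"],c["fy"]*q[1]/q[2]+c["cy"]])
E
python3 - <<'E'
from h import *
c=calibration("top");s=calibration("scene")
for n,u,v,z in [("stand c",331,200,40),("handle",337,199,167),("boreTop",191,184,130),("crank",183,211,130),("gauge",206,139,90),("tin",401,212,75),("turq1",330,153,167),("turq2",372,135,167),("turq3",322,242,167),("conrod",262,200,10),("conrod2",254,160,10)]: print(n,ray(c,u,v,z))
for n,u,v,z in [("bore",317,191,130),("crank",318,174,130),("gauge",313,238,90),("handle",185,186,167)]: print("scene",n,ray(s,u,v,z))
a=cv2.imread("pics/top0.png");b=cv2.imread("pics/scene0.png")
f=lambda i,y,x,h,w,k:cv2.resize(i[y:y+h,x:x+w],None,fx=k,fy=k,interpolation=cv2.INTER_CUBIC)
cv2.imwrite("pics/crop0.png",np.vstack([np.hstack([f(a,115,155,130,100,3),f(a,115,300,130,133,3)])[:, :700],f(b,140,110,100,234,3)[:, :700]])[:, :700]) if 0 else None
x=np.hstack([f(a,115,155,130,100,2.3),f(a,115,300,130,120,2.3)])
y=f(b,140,120,115,225,2.3); w=max(x.shape[1],y.shape[1])
p=lambda i:cv2.copyMakeBorder(i,0,0,0,w-i.shape[1],0)
cv2.imwrite("pics/crop0.png",np.vstack([p(x),p(y)]))
E
```

```text
stand c [ 529.4 -237.1]
handle [ 526.6 -232.1]
boreTop [562.2 190.5]
crank [482.5 211.1]
gauge [704.  155.6]
tin [ 496.2 -446. ]
turq1 [ 658.3 -210.4]
turq2 [ 713.5 -330.8]
turq3 [ 403.8 -191.1]
conrod [525.5 -20.6]
conrod2 [654.1   8.3]
scene bore [556.8 197.6]
scene crank [482.4 216.7]
scene gauge [710.5 157.6]
scene handle [ 522. -227.]
```

View pics/crop0.png

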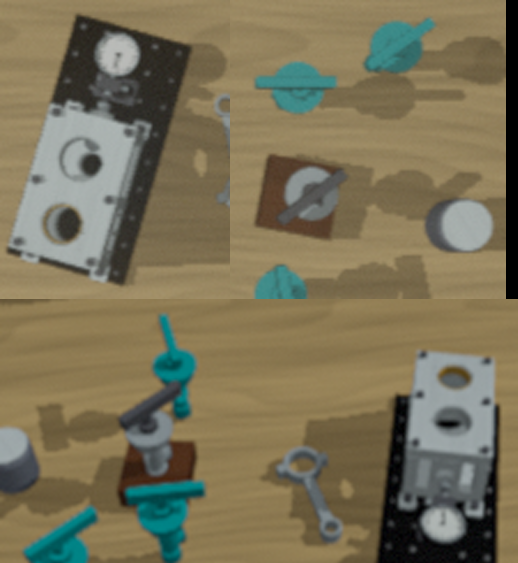

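```bash
cat >> h.py <<'E'
def tool(s=None):
    s=s or read_state(); return s["eef_pos"],R.from_euler("xyz",s["tool_rot"])
def plan(xyz,xang,n,level=True):
    """n rows to TCP xyz with tool x axis at heading xang deg (tool y down)"""
    s=read_state();p,r=tool(s); x=r.as_matrix()[:,0]; h0=np.degrees(np.arctan2(x[1],x[0]))
    d=(np.array(xyz)-p); dy=xang-h0
    print("pos",p.round(1),"head",round(h0,2),"tilt y",r.as_matrix()[:,1].round(4),"turn",round(dy,1),"dpos",d.round(1),"j7",s["qpos"][6].round(2),"t",s["clock"])
    for k in range(n):
        h=np.radians(h0+dy*k/n); ax=np.array([[np.cos(h),np.sin(h),0],[0,0,-1],[-np.sin(h),np.cos(h),0]])
        print([round(float(v),2) for v in list(ax@d/n/40)+[0,-dy/n/8,0]])
E
python3 - <<'E'
from h import *
p,r=tool();c=calibration("wrist")
Rm=r.as_matrix();T=c["world_from_camera"]
print("cam in tool",(Rm.T@(T[:3,3]-p)).round(1),(Rm.T@T[:3,:3]).round(3),c["fx"],c["cx"],c["cy"])
plan([480,-190,330],-53,0) ; plan([526,-232,330],-53,16)
E
```

```text
cam in tool [ -73.1 -142.9   -0.3] [[-0.     0.958  0.286]
 [-0.    -0.286  0.958]
 [ 1.     0.     0.   ]] 301.8303129365071 255.37402369504574 191.12131255759013
pos [ 157.4 -630.1  230.5] head -165.97 tilt y [-5.0e-04  1.6e-03 -1.0e+00] turn 113.0 dpos [322.6 440.1  99.5] j7 -0.02 t 0.1
pos [ 157.4 -630.1  230.5] head -165.97 tilt y [-5.0e-04  1.6e-03 -1.0e+00] turn 113.0 dpos [368.6 398.1  99.5] j7 -0.02 t 0.1
[-0.71, -0.16, -0.46, 0.0, -0.88, 0.0]
[-0.76, -0.16, -0.37, 0.0, -0.88, 0.0]
[-0.8, -0.16, -0.28, 0.0, -0.88, 0.0]
[-0.83, -0.16, -0.18, 0.0, -0.88, 0.0]
[-0.84, -0.16, -0.07, 0.0, -0.88, 0.0]
[-0.85, -0.16, 0.03, 0.0, -0.88, 0.0]
[-0.84, -0.16, 0.14, 0.0, -0.88, 0.0]
[-0.81, -0.16, 0.24, 0.0, -0.88, 0.0]
[-0.78, -0.16, 0.34, 0.0, -0.88, 0.0]
[-0.73, -0.16, 0.43, 0.0, -0.88, 0.0]
[-0.67, -0.16, 0.52, 0.0, -0.88, 0.0]
[-0.6, -0.16, 0.59, 0.0, -0.88, 0.0]
[-0.53, -0.16, 0.66, 0.0, -0.88, 0.0]
[-0.44, -0.16, 0.72, 0.0, -0.88, 0.0]
[-0.35, -0.16, 0.77, 0.0, -0.88, 0.0]
[-0.25, -0.16, 0.81, 0.0, -0.88, 0.0]
```

Run:
```python
from h import *
plan([526,-232,300],-233,16)
```

```text
pos [ 157.4 -630.1  230.5] head -165.97 tilt y [-5.0e-04  1.6e-03 -1.0e+00] turn -67.0 dpos [368.6 398.1  69.5] j7 -0.02 t 0.1
[-0.71, -0.11, -0.46, 0.0, 0.52, 0.0]
[-0.67, -0.11, -0.51, 0.0, 0.52, 0.0]
[-0.63, -0.11, -0.56, 0.0, 0.52, 0.0]
[-0.59, -0.11, -0.61, 0.0, 0.52, 0.0]
[-0.55, -0.11, -0.65, 0.0, 0.52, 0.0]
[-0.5, -0.11, -0.69, 0.0, 0.52, 0.0]
[-0.45, -0.11, -0.72, 0.0, 0.52, 0.0]
[-0.39, -0.11, -0.75, 0.0, 0.52, 0.0]
[-0.34, -0.11, -0.78, 0.0, 0.52, 0.0]
[-0.28, -0.11, -0.8, 0.0, 0.52, 0.0]
[-0.22, -0.11, -0.82, 0.0, 0.52, 0.0]
[-0.16, -0.11, -0.83, 0.0, 0.52, 0.0]
[-0.1, -0.11, -0.84, 0.0, 0.52, 0.0]
[-0.03, -0.11, -0.85, 0.0, 0.52, 0.0]
[0.03, -0.11, -0.85, 0.0, 0.52, 0.0]
[0.09, -0.11, -0.84, 0.0, 0.52, 0.0]
```

Call:
apply_moves:
  targets:
    - [-0.71,-0.11,-0.46,0,0.52,0]
    - [-0.67,-0.11,-0.51,0,0.52,0]
    - [-0.63,-0.11,-0.56,0,0.52,0]
    - [-0.59,-0.11,-0.61,0,0.52,0]
    - [-0.55,-0.11,-0.65,0,0.52,0]
    - [-0.5,-0.11,-0.69,0,0.52,0]
    - [-0.45,-0.11,-0.72,0,0.52,0]
    - [-0.39,-0.11,-0.75,0,0.52,0]
    - [-0.34,-0.11,-0.78,0,0.52,0]
    - [-0.28,-0.11,-0.8,0,0.52,0]
    - [-0.22,-0.11,-0.82,0,0.52,0]
    - [-0.16,-0.11,-0.83,0,0.52,0]
  jaw: 1

```text
clock: 1.6
eef_pos: [434.1, -330.8, 283.9]
tool_rot: [-1.571, -0.001, 2.513]
force: [0.2, -1.8, -0.3]
width: 85.4
```

Call:
apply_moves:
  targets:
    - [-0.1,-0.11,-0.84,0,0.52,0]
    - [-0.03,-0.11,-0.85,0,0.52,0]
    - [0.03,-0.11,-0.85,0,0.52,0]
    - [0.09,-0.11,-0.84,0,0.52,0]
    - [0,0,0,0,0,0]
    - [0,0,0,0,0,0]

```text
clock: 2.35
eef_pos: [524.2, -232.0, 301.3]
tool_rot: [-1.569, -0.0, 2.225]
force: [-0.1, -0.0, 0.0]
width: 85.6
```

Run:
```python
from h import *
c=calibration("wrist");im=get_image("wrist");cv2.imwrite("pics/w1.png",im[:,:,::-1]);np.save("w1.npy",c)
plan([526,-232,300],-233,0);print(read_state()["force"])
hsv=cv2.cvtColor(im,cv2.COLOR_RGB2HSV)
for z in(122,167,178): print(z,proj(c,[526,-232,z]))
```

```text
pos [ 523.9 -232.6  301.4] head 127.4 tilt y [-1.2e-03 -5.0e-04 -1.0e+00] turn -360.4 dpos [ 2.1  0.6 -1.4] j7 -1.97 t 2.4
[ 0.19249929  0.10890445 -0.22111638]
122 [254.06639382 169.47342519]
167 [253.87270254 179.84041137]
178 [253.81614213 182.86770851]
```

View pics/w1.png

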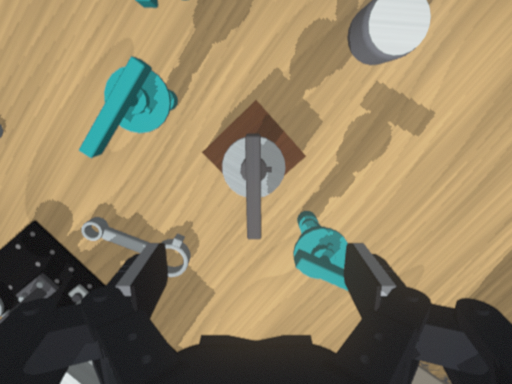

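Run:
```python
from h import *
c=np.load("w1.npy",allow_pickle=True).item();im=cv2.imread("pics/w1.png")
hsv=cv2.cvtColor(im,cv2.COLOR_BGR2HSV); print(hsv[220,254],hsv[145,254],hsv[170,235],hsv[150,275],hsv[150,225])
m=((hsv[...,1]<60)&(hsv[...,2]<120)).astype(np.uint8);m[:125]=0;m[250:]=0;m[:,:235]=0;m[:,275:]=0
n,l,st,ce=cv2.connectedComponentsWithStats(m);i=1+np.argmax(st[1:,4]);print(st[i],ce[i])
ys,xs=np.where(l==i)
for y in(138,142,148,200,215,230,236): x=xs[ys==y]; print(y,x.min(),x.max())
u0=253.3
top=ys.min();bot=ys.max()+1
a=ray(c,253.2,top,178);b=ray(c,254,bot,178);print(a,b,np.linalg.norm(a-b),np.degrees(np.arctan2(*(b-a)[::-1])))
d=(b-a)/np.linalg.norm(b-a);print("axis from ends",a+40*d,b-60*d)
# flange centre: bright grey
f=((hsv[...,1]<60)&(hsv[...,2]>100)).astype(np.uint8);f[:125]=0;f[205:]=0;f[:,:215]=0;f[:,295:]=0
ys,xs=np.where(f);print("flange",xs.min(),xs.max(),ys.min(),ys.max(),ray(c,(xs.min()+xs.max()+1)/2,(ys.min()+ys.max()+1)/2,126),(xs.max()-xs.min()+1))
```

```text
[  0   5 108] [110   7 107] [ 93  12 184] [ 95  11 140] [ 11 115 104]
[ 241  134   31  104 1688] [253.617891   182.29976303]
138 245 260
142 246 259
148 246 260
200 247 260
215 247 260
230 248 260
236 248 260
[ 553.2 -266.7] [ 492.4 -188.3] 99.21290238673599 127.79394299861677
axis from ends [ 528.68705923 -235.09120795] [ 529.16941116 -235.71318807]
flange 222 285 137 204 [ 525.6 -231.3] 64
```

Run:
```python
from h import *
plan([528.3,-234.8,148],127.8,5)
```

```text
pos [ 523.9 -232.6  301.4] head 127.4 tilt y [-1.2e-03 -5.0e-04 -1.0e+00] turn 0.4 dpos [   4.4   -2.2 -153.4] j7 -1.97 t 2.4
[-0.02, 0.77, -0.01, 0.0, -0.01, 0.0]
[-0.02, 0.77, -0.01, 0.0, -0.01, 0.0]
[-0.02, 0.77, -0.01, 0.0, -0.01, 0.0]
[-0.02, 0.77, -0.01, 0.0, -0.01, 0.0]
[-0.02, 0.77, -0.01, 0.0, -0.01, 0.0]
```

Call:
apply_moves:
  targets:
    - [-0.02,0.77,-0.01,0,-0.01,0]
    - [-0.02,0.77,-0.01,0,-0.01,0]
    - [-0.02,0.77,-0.01,0,-0.01,0]
    - [-0.02,0.77,-0.01,0,-0.01,0]
    - [-0.02,0.77,-0.01,0,-0.01,0]
    - [0,0,0,0,0,0]
    - [0,0,0,0,0,0]

```text
clock: 3.28
eef_pos: [529.1, -234.6, 148.7]
tool_rot: [-1.571, 0.001, 2.23]
force: [0.5, -0.8, -0.6]
width: 85.4
```

Call:
apply_moves:
  targets:
    - [0,0,0,0,0,0]
    - [0,0,0,0,0,0]
    - [0,0,0,0,0,0]
    - [0,0,0,0,0,0]
    - [0,0,0,0,0,0]
    - [0,0,0,0,0,0]
    - [0,0,0,0,0,0]
    - [0,0,0,0,0,0]
  jaw: -1

```text
clock: 4.28
eef_pos: [529.1, -233.7, 148.1]
tool_rot: [-1.571, 0.0, 2.232]
force: [-1.6, -0.2, 5.7]
width: 13.0
```

Call:
apply_moves:
  targets:
    - [0,-0.2,0,0,0,0]
    - [0,-0.4,0,0,0,0]
    - [0,-0.6,0,0,0,0]
    - [0,-0.8,0,0,0,0]
    - [0,-0.8,0,0,0,0]
    - [0,-0.8,0,0,0,0]
    - [0,-0.6,0,0,0,0]
    - [0,0,0,0,0,0]
    - [0,0,0,0,0,0]

```text
clock: 5.4
eef_pos: [527.9, -232.7, 314.4]
tool_rot: [-1.569, -0.003, 2.232]
force: [-0.5, -0.4, -7.9]
width: 13.2
```

Run:
```python
from h import *
c=calibration("wrist");im=get_image("wrist");sc=get_image("scene")
np.save("w2.npy",c);cv2.imwrite("pics/s2.png",sc[:,:,::-1]);cv2.imwrite("pics/w2.png",im[:,:,::-1])
w=cv2.resize(im,None,fx=1,fy=1); p,r=tool();S=calibration("scene");u,v=proj(S,p).astype(int);print(u,v)
k=cv2.resize(sc[v-50:v+90,u-50:u+50],None,fx=2.743,fy=2.743,interpolation=cv2.INTER_CUBIC)
cv2.imwrite("pics/c2.png",np.hstack([w,k[:384]])[:,:,::-1])
x=p+r.apply([0,0,0]); print("tcp",p,[proj(c,p+r.apply([0,-19+d,0])).round(0) for d in(0,41,100,157)],read_state()["force"])
plan([561,193,315],165.6,14)
```

```text
176 154
tcp [ 527.94381429 -232.80287362  314.09619313] [array([256., 265.]), array([256., 229.]), array([256., 198.]), array([256., 180.])] [ 0.48267716 -0.2048677  -7.53257761]
pos [ 527.9 -232.8  314.1] head 127.87 tilt y [-0.0033  0.0014 -1.    ] turn 37.7 dpos [ 33.1 425.8   0.9] j7 -1.96 t 5.5
[0.56, -0.0, -0.51, 0.0, -0.34, 0.0]
[0.54, -0.0, -0.54, 0.0, -0.34, 0.0]
[0.51, -0.0, -0.56, 0.0, -0.34, 0.0]
[0.49, -0.0, -0.59, 0.0, -0.34, 0.0]
[0.46, -0.0, -0.61, 0.0, -0.34, 0.0]
[0.43, -0.0, -0.63, 0.0, -0.34, 0.0]
[0.4, -0.0, -0.65, 0.0, -0.34, 0.0]
[0.37, -0.0, -0.67, 0.0, -0.34, 0.0]
[0.34, -0.0, -0.68, 0.0, -0.34, 0.0]
[0.3, -0.0, -0.7, 0.0, -0.34, 0.0]
[0.27, -0.0, -0.71, 0.0, -0.34, 0.0]
[0.24, -0.0, -0.73, 0.0, -0.34, 0.0]
[0.2, -0.0, -0.74, 0.0, -0.34, 0.0]
[0.17, -0.0, -0.74, 0.0, -0.34, 0.0]
```

View pics/c2.png

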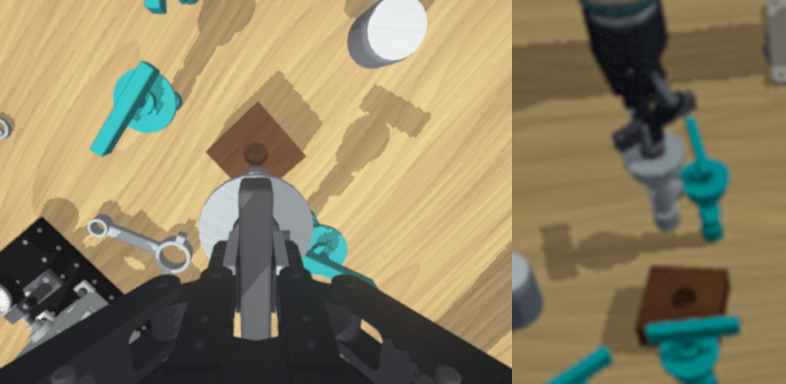

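Run:
```python
from h import *
plan([503,208,315],165.6,14)
```

```text
pos [ 527.9 -232.8  314.1] head 127.87 tilt y [-0.0033  0.0014 -1.    ] turn 37.7 dpos [-24.9 440.8   0.9] j7 -1.96 t 5.5
[0.65, -0.0, -0.45, 0.0, -0.34, 0.0]
[0.63, -0.0, -0.48, 0.0, -0.34, 0.0]
[0.6, -0.0, -0.51, 0.0, -0.34, 0.0]
[0.58, -0.0, -0.53, 0.0, -0.34, 0.0]
[0.55, -0.0, -0.56, 0.0, -0.34, 0.0]
[0.53, -0.0, -0.59, 0.0, -0.34, 0.0]
[0.5, -0.0, -0.61, 0.0, -0.34, 0.0]
[0.47, -0.0, -0.63, 0.0, -0.34, 0.0]
[0.44, -0.0, -0.66, 0.0, -0.34, 0.0]
[0.41, -0.0, -0.67, 0.0, -0.34, 0.0]
[0.38, -0.0, -0.69, 0.0, -0.34, 0.0]
[0.34, -0.0, -0.71, 0.0, -0.34, 0.0]
[0.31, -0.0, -0.73, 0.0, -0.34, 0.0]
[0.27, -0.0, -0.74, 0.0, -0.34, 0.0]
```

Call:
apply_moves:
  targets:
    - [0.32,0,-0.22,0,-0.17,0]
    - [0.33,0,-0.23,0,-0.17,0]
    - [0.63,0,-0.48,0,-0.34,0]
    - [0.6,0,-0.51,0,-0.34,0]
    - [0.58,0,-0.53,0,-0.34,0]
    - [0.55,0,-0.56,0,-0.34,0]
    - [0.53,0,-0.59,0,-0.34,0]
    - [0.5,0,-0.61,0,-0.34,0]
    - [0.47,0,-0.63,0,-0.34,0]
    - [0.44,0,-0.66,0,-0.34,0]
    - [0.41,0,-0.67,0,-0.34,0]
    - [0.38,0,-0.69,0,-0.34,0]

```text
clock: 7.0
eef_pos: [506.8, 115.2, 315.8]
tool_rot: [-1.571, -0.0, 2.758]
force: [0.2, -0.3, -6.9]
width: 13.5
```

Call:
apply_moves:
  targets:
    - [0.34,0,-0.71,0,-0.34,0]
    - [0.31,0,-0.73,0,-0.34,0]
    - [0.14,0,-0.37,0,-0.17,0]
    - [0.13,0,-0.37,0,-0.17,0]
    - [0,0,0,0,0,0]
    - [0,0,0,0,0,0]
    - [0,0,0,0,0,0]

```text
clock: 7.88
eef_pos: [502.1, 206.0, 315.8]
tool_rot: [-1.57, 0.0, 2.894]
force: [-0.1, -0.2, -7.6]
width: 13.1
```

Run:
```python
from h import *
plan([503,208,315],165.6,0);p,r=tool();c=calibration("wrist");im=get_image("wrist");np.save("w3.npy",c)
cv2.imwrite("pics/w3.png",im[:,:,::-1]);np.save("p3.npy",[p,r.as_rotvec()])
print(proj(c,[561,193,130]),proj(c,p+r.apply([0,22,0])))
```

```text
pos [502.1 206.  315.8] head 165.82 tilt y [ 1.e-04 -8.e-04 -1.e+00] turn -0.2 dpos [ 0.9  2.  -0.8] j7 -2.24 t 7.875
[253.79738246 113.60344436] [255.67664566 229.47513371]
```

View pics/w3.png

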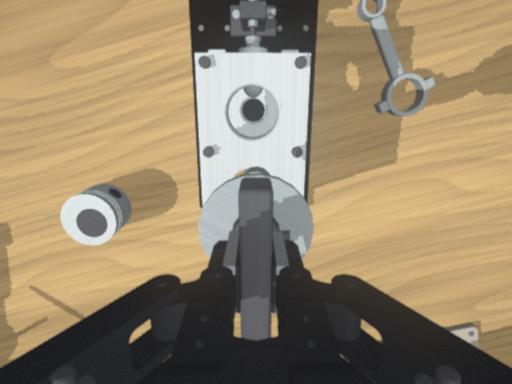

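Run:
```python
from h import *
c=np.load("w3.npy",allow_pickle=True).item();im=cv2.imread("pics/w3.png");g=cv2.cvtColor(im,cv2.COLOR_BGR2GRAY).astype(float)
def radial(cx,cy,r0,r1,angs,sgn):
    pts=[]
    for a in np.radians(angs):
        rr=np.arange(r0,r1,.25);v=cv2.remap(g.astype(np.float32),(cx+rr*np.cos(a)).astype(np.float32)[None],(cy+rr*np.sin(a)).astype(np.float32)[None],cv2.INTER_LINEAR)[0]
        d=sgn*np.gradient(cv2.GaussianBlur(v[None],(5,1),0)[0]);k=np.argmax(d)
        if d[k]>3: pts.append((cx+rr[k]*np.cos(a),cy+rr[k]*np.sin(a)))
    p=np.array(pts,np.float32)
    for _ in range(3):
        A=np.c_[2*p,np.ones(len(p))];s=np.linalg.lstsq(A,(p**2).sum(1),rcond=None)[0];R_=np.sqrt(s[2]+s[0]**2+s[1]**2);e=abs(np.hypot(*(p-s[:2]).T)-R_);p=p[e<max(.7,2*np.median(e))]
    return s[:2],R_,len(p),e.max()
p,rv=np.load("p3.npy");r=R.from_rotvec(rv)
for n,z,args in[("top bore",130,(252,111,22,33,range(0,360,6),1)),("low bore",42,(253,110,6,17,range(0,360,6),1)),("flange",None,(256,227,48,64,list(range(180,250,3))+list(range(292,360,3)),1)),("flange-",None,(256,227,48,64,list(range(180,250,3))+list(range(292,360,3)),-1))]:
    ce,R_,k,e=radial(*args);zz=z or p[2]+19-41
    w=ray(c,*ce,zz);depth=(np.linalg.inv(c["world_from_camera"])@[*w,zz,1])[2]
    print(n,ce.round(1),"r px",R_.round(1),"r mm",(R_*depth/c["fx"]).round(1),k,e.round(2),"world",w,"in tool",r.inv().apply(np.array([*w,zz])-p).round(1))
# plate/case direction: stem pixels
for n,u,v,z in[("stem",253,40,75),("stem2",253,28,75)]: print(n,ray(c,u,v,z))
```

```text
top bore [251.4 112. ] r px 27.1 r mm 28.6 54 0.67 world [563.2 195. ] in tool [-61.9 185.8  -4.4]
low bore [252.9 109.6] r px 11.3 r mm 15.1 60 0.56 world [563.1 194.2] in tool [-61.9 273.8  -3.7]
flange [255.5 231. ] r px 58.5 r mm 34.7 30 0.42 world [501.2 206.3] in tool [ 1.  22.  -0.1]
flange- [255.6 236.8] r px 61.4 r mm 36.7 22 0.63 world [497.6 207.2] in tool [ 4.7 22.  -0. ]
stem [639.  174.4]
stem2 [651.1 171.3]
```

Call:
apply_moves:
  targets:
    - [-0.4,0,-0.03,0,0,0]
    - [-0.56,0,-0.03,0,0,0]
    - [-0.4,0,-0.03,0,0,0]
    - [-0.2,0,-0.01,0,0,0]
    - [0,0,0,0,0,0]
    - [0,0,0,0,0,0]
    - [0,0,0,0,0,0]

```text
clock: 8.8
eef_pos: [562.8, 196.5, 315.8]
tool_rot: [-1.571, -0.0, 2.897]
force: [0.1, 0.4, -7.8]
width: 13.1
```

Run:
```python
from h import *
t=[563.2,194.6]; h=np.radians(165.8); x=0.5
plan([t[0]-x*np.cos(h),t[1]-x*np.sin(h),315],165.8,1)
plan([t[0]-x*np.cos(h),t[1]-x*np.sin(h),192],165.2,6)
```

```text
pos [562.8 196.5 315.8] head 165.99 tilt y [-3.e-04  2.e-04 -1.e+00] turn -0.2 dpos [ 0.9 -2.  -0.8] j7 -2.17 t 8.8
[-0.03, 0.02, 0.04, 0.0, 0.02, 0.0]
pos [562.8 196.5 315.8] head 165.99 tilt y [-3.e-04  2.e-04 -1.e+00] turn -0.8 dpos [   0.9   -2.  -123.8] j7 -2.17 t 8.8
[-0.01, 0.52, 0.01, 0.0, 0.02, 0.0]
[-0.01, 0.52, 0.01, 0.0, 0.02, 0.0]
[-0.01, 0.52, 0.01, 0.0, 0.02, 0.0]
[-0.01, 0.52, 0.01, 0.0, 0.02, 0.0]
[-0.01, 0.52, 0.01, 0.0, 0.02, 0.0]
[-0.01, 0.52, 0.01, 0.0, 0.02, 0.0]
```

Call:
apply_moves:
  targets:
    - [-0.02,0,0.03,0,0,0]
    - [0,0,0,0,0,0]

```text
clock: 9.05
eef_pos: [563.8, 194.6, 315.9]
tool_rot: [-1.571, 0.0, 2.896]
force: [0.4, -0.4, -7.0]
width: 13.4
```

Call:
apply_moves:
  targets:
    - [0,0,0,0,0,0]

```text
clock: 9.18
eef_pos: [563.8, 194.8, 315.8]
tool_rot: [-1.571, 0.0, 2.896]
force: [0.3, 0.5, -7.4]
width: 13.3
```

Target TCP (563.7,194.5); on it. Lower.

Call:
apply_moves:
  targets:
    - [0,0.4,0,0,0,0]
    - [0,0.6,0,0,0,0]
    - [0,0.5,0,0,0,0]
    - [0,0.4,0,0,0,0]
    - [0,0.4,0,0,0,0]
    - [0,0.4,0,0,0,0]
    - [0,0.2,0,0,0,0]
    - [0,0,0,0,0,0]
    - [0,0,0,0,0,0]

```text
clock: 10.3
eef_pos: [563.9, 194.9, 200.1]
tool_rot: [-1.571, 0.0, 2.896]
force: [-1.3, 0.0, -7.7]
width: 13.2
```

Call:
apply_moves:
  targets:
    - [0,0,0,0,0,0]

```text
clock: 10.42
eef_pos: [563.9, 195.0, 200.2]
tool_rot: [-1.571, 0.0, 2.896]
force: [-1.3, 0.3, -7.1]
width: 13.3
```

Free through the top bore. Now into both mouths, gently.

Call:
apply_moves:
  targets:
    - [0,0.2,0,0,0,0]
    - [0,0.15,0,0,0,0]
    - [0,0.1,0,0,0,0]
    - [0,0.1,0,0,0,0]
    - [0,0.1,0,0,0,0]
    - [0,0,0,0,0,0]

```text
clock: 11.18
eef_pos: [563.3, 194.4, 173.2]
tool_rot: [-1.57, -0.001, 2.896]
force: [-1.7, -0.3, -8.0]
width: 13.0
```

Call:
apply_moves:
  targets:
    - [0,0.1,0,0,0,0]
    - [0,0.1,0,0,0,0]
    - [0,0.1,0,0,0,0]
    - [0,0.08,0,0,0,0]
    - [0,0,0,0,0,0]

```text
clock: 11.8
eef_pos: [563.3, 194.5, 157.9]
tool_rot: [-1.57, -0.001, 2.896]
force: [-2.8, -1.3, -9.7]
width: 13.1
```

Call:
apply_moves:
  targets:
    - [0,0.05,0,0,0,0]
    - [0,0.03,0,0,0,0]
    - [0,0,0,0,0,0]
    - [0,0,0,0,0,0]

```text
clock: 12.3
eef_pos: [563.3, 194.3, 156.2]
tool_rot: [-1.57, -0.001, 2.896]
force: [-6.6, -2.3, 1.0]
width: 13.2
```

Run:
```python
from h import *
plan([563,194.5,156],165.2,0)
for n in("top","scene"):
    im=get_image(n);c=calibration(n);cv2.imwrite(f"pics/{n}5.png",im[:,:,::-1])
    u,v=proj(c,[704,157,90]).astype(int);print(n,u,v)
    k=cv2.resize(im[v-30:v+30,u-30:u+30],(400,400),interpolation=cv2.INTER_CUBIC)
    a=k if n=="top" else np.hstack([a,k])
cv2.imwrite("pics/g5.png",a[:,:,::-1])
```

```text
pos [563.3 194.3 156.2] head 165.93 tilt y [-7.e-04 -4.e-04 -1.e+00] turn -0.7 dpos [-0.3  0.2 -0.2] j7 -2.16 t 12.3
top 205 138
scene 312 236
```

View pics/g5.png

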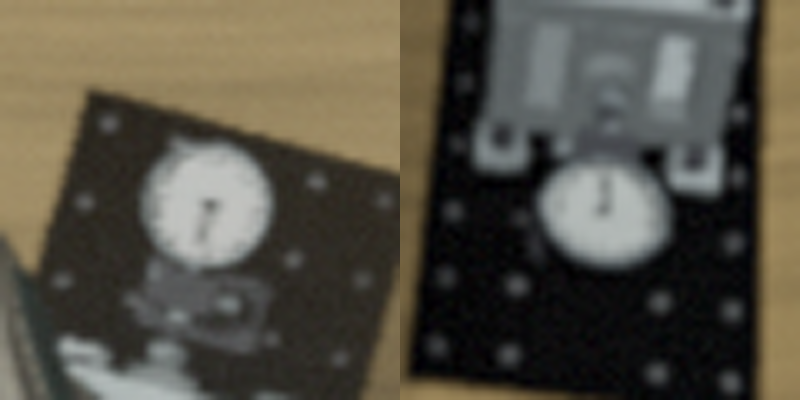

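Call:
apply_moves:
  targets:
    - [0,0,0,0,0,0]
    - [0,0,0,0,-0.5,0]
    - [0,0,0,0,-1,0]
    - [0,0,0,0,-1,0]
    - [0,0,0,0,-1,0]
    - [0,0,0,0,-1,0]
    - [0,0,0,0,-1,0]
    - [0,0,0,0,-1,0]
    - [0,0,0,0,-1,0]
    - [0,0,0,0,-1,0]
    - [0,0,0,0,-0.5,0]
    - [0,0,0,0,0,0]

```text
clock: 13.9
eef_pos: [563.3, 194.3, 156.2]
tool_rot: [-1.572, -0.001, -2.131]
force: [-6.8, -3.4, 0.7]
width: 13.2
```

```bash
cat >> h.py <<'E'
def needle(tag):
    plan([563.3,194.3,156.2],165.2,0);s=read_state();print("F",s["force"].round(1),"Tz",s["torque"].round(2),"w",round(s["width"],1))
    for n,cx,cy in(("top",206.5,139.),("scene",312.7,237.8)):
        im=get_image(n);cv2.imwrite(f"pics/{n}_{tag}.png",im[:,:,::-1]);g=cv2.cvtColor(im,cv2.COLOR_RGB2GRAY).astype(float)
        v=cv2.remap(g.astype(np.float32),*[q.astype(np.float32) for q in np.meshgrid(np.arange(cx-12,cx+12.1,.25),np.arange(cy-12,cy+12.1,.25))],cv2.INTER_LINEAR)
        m=(v>150).astype(np.uint8);m=cv2.morphologyEx(m,cv2.MORPH_CLOSE,np.ones((17,17)));mo=cv2.moments(m,True);X,Y=cx-12+.25*mo["m10"]/mo["m00"],cy-12+.25*mo["m01"]/mo["m00"]
        out=[]
        for a in range(0,360,10):
            rr=np.arange(2,6,.5);out.append(cv2.remap(g.astype(np.float32),(X+rr*np.cos(np.radians(a))).astype(np.float32)[None],(Y+rr*np.sin(np.radians(a))).astype(np.float32)[None],cv2.INTER_LINEAR).mean())
        o=np.array(out);w=np.clip(np.median(o)-8-o,0,None);z=(w*np.exp(1j*np.radians(np.arange(0,360,10)))).sum()
        print(n,"centre",round(X,1),round(Y,1),"needle deg (cw from right)",round(float(np.degrees(np.angle(z))),0),"argmin",10*int(o.argmin()),"depth",round(np.median(o)-o.min()))
E
python3 - <<'E'
from h import *
needle("t1")
E
```

```text
pos [563.3 194.3 156.2] head -122.11 tilt y [-1.1e-03 -4.0e-04 -1.0e+00] turn 287.3 dpos [0. 0. 0.] j7 -1.18 t 13.9
F [-6.8 -3.4  0.7] Tz [-0.67  1.53  0.03] w 13.2
top centre 206.0 138.4 needle deg (cw from right) 105.0 argmin 100 depth 30
scene centre 311.9 237.4 needle deg (cw from right) -82.0 argmin 270 depth 31
```

Call:
apply_moves:
  targets:
    - [0,0,0,0,-1,0]
    - [0,0,0,0,-1,0]
    - [0,0,0,0,-1,0]
    - [0,0,0,0,-1,0]
    - [0,0,0,0,0,0]

```text
clock: 14.62
eef_pos: [563.3, 194.0, 156.2]
tool_rot: [-1.572, -0.001, -1.573]
force: [-7.2, -3.1, 1.1]
width: 13.1
```

Run:
```python
from h import *
needle("t2")
```

```text
pos [563.3 194.  156.2] head -90.11 tilt y [-1.2e-03 -7.0e-04 -1.0e+00] turn 255.3 dpos [0.  0.3 0. ] j7 -0.74 t 14.625
F [-7.2 -3.1  1.1] Tz [-0.75  1.53 -0.03] w 13.1
top centre 206.0 138.4 needle deg (cw from right) 106.0 argmin 110 depth 30
scene centre 311.9 237.4 needle deg (cw from right) -83.0 argmin 270 depth 32
```

Call:
apply_moves:
  targets:
    - [0,0,0,0,-1,0]
    - [0,0,0,0,-1,0]
    - [0,0,0,0,-1,0]
    - [0,0,0,0,0,0]

```text
clock: 15.22
eef_pos: [563.3, 193.9, 156.2]
tool_rot: [-1.572, -0.0, -1.154]
force: [-6.6, -3.2, 0.8]
width: 12.8
```

Run:
```python
from h import *
needle("t3")
```

```text
pos [563.3 193.9 156.2] head -66.12 tilt y [-1.1e-03 -9.0e-04 -1.0e+00] turn 231.3 dpos [-0.   0.4  0. ] j7 -0.41 t 15.225
F [-6.6 -3.2  0.8] Tz [-0.78  1.55  0.  ] w 12.8
top centre 206.0 138.4 needle deg (cw from right) 106.0 argmin 110 depth 30
scene centre 311.9 237.4 needle deg (cw from right) -83.0 argmin 270 depth 32
```

Call:
apply_moves:
  targets:
    - [0,0,0,0,-1,0]
    - [0,0,0,0,-1,0]
    - [0,0,0,0,-1,0]
    - [0,0,0,0,0,0]

```text
clock: 15.82
eef_pos: [563.4, 193.9, 156.2]
tool_rot: [-1.572, 0.0, -0.735]
force: [-6.7, -2.7, 1.3]
width: 12.6
```

Run:
```python
from h import *
needle("t4")
```

```text
pos [563.4 193.9 156.2] head -42.14 tilt y [-1.1e-03 -9.0e-04 -1.0e+00] turn 207.3 dpos [-0.1  0.4 -0. ] j7 -0.07 t 15.825
F [-6.7 -2.7  1.3] Tz [-0.82  1.59  0.01] w 12.6
top centre 206.0 138.4 needle deg (cw from right) 106.0 argmin 110 depth 30
scene centre 311.9 237.4 needle deg (cw from right) -82.0 argmin 270 depth 32
```

Call:
apply_moves:
  targets:
    - [0,0,0,0,-1,0]
    - [0,0,0,0,-1,0]
    - [0,0,0,0,0,0]

```text
clock: 16.3
eef_pos: [563.5, 194.0, 156.4]
tool_rot: [-1.572, 0.001, -0.457]
force: [-6.8, -2.7, 1.8]
width: 12.7
```

Run:
```python
from h import *
needle("t5")
```

```text
pos [563.5 194.  156.4] head -26.17 tilt y [-1.e-03 -8.e-04 -1.e+00] turn 191.4 dpos [-0.2  0.3 -0.2] j7 0.16 t 16.3
F [-6.8 -2.7  1.8] Tz [-0.87  1.72 -0.05] w 12.7
top centre 206.0 138.4 needle deg (cw from right) 113.0 argmin 110 depth 26
scene centre 311.9 237.4 needle deg (cw from right) -81.0 argmin 280 depth 29
```

Call:
apply_moves:
  targets:
    - [0,0,0,0,-1,0]
    - [0,0,0,0,-1,0]
    - [0,0,0,0,-1,0]
    - [0,0,0,0,0,0]

```text
clock: 16.9
eef_pos: [563.3, 194.0, 156.4]
tool_rot: [-1.572, 0.001, -0.038]
force: [-7.6, -3.2, 3.5]
width: 13.1
```

Run:
```python
from h import *
needle("t6")
```

```text
pos [563.3 194.  156.4] head -2.2 tilt y [-1.5e-03 -8.0e-04 -1.0e+00] turn 167.4 dpos [-0.   0.3 -0.2] j7 0.51 t 16.9
F [-7.6 -3.2  3.5] Tz [-0.91  1.87 -0.12] w 13.1
top centre 206.0 138.5 needle deg (cw from right) -140.0 argmin 220 depth 34
scene centre 311.9 237.3 needle deg (cw from right) 21.0 argmin 20 depth 30
```

Call:
apply_moves:
  targets:
    - [0,0,0,0,-1,0]
    - [0,0,0,0,-1,0]
    - [0,0,0,0,0,0]

```text
clock: 17.38
eef_pos: [563.3, 194.9, 156.4]
tool_rot: [-1.57, 0.001, 0.242]
force: [-7.6, -1.4, 1.7]
width: 13.1
```

Run:
```python
from h import *
needle("t7")
```

```text
pos [563.3 194.9 156.4] head 13.87 tilt y [-1.3e-03  5.0e-04 -1.0e+00] turn 151.3 dpos [ 0.  -0.6 -0.2] j7 0.75 t 17.375
F [-7.6 -1.4  1.7] Tz [-0.6   1.72  0.18] w 13.1
top centre 206.0 138.4 needle deg (cw from right) -92.0 argmin 270 depth 39
scene centre 311.9 237.3 needle deg (cw from right) 71.0 argmin 70 depth 30
```

Call:
apply_moves:
  targets:
    - [0,0,0,0,-1,0]
    - [0,0,0,0,0,0]

```text
clock: 17.73
eef_pos: [563.2, 195.0, 156.4]
tool_rot: [-1.57, 0.001, 0.382]
force: [-8.1, -2.7, 2.1]
width: 12.7
```

Run:
```python
from h import *
needle("t8")
```

```text
pos [563.2 195.  156.4] head 21.91 tilt y [-1.3e-03  5.0e-04 -1.0e+00] turn 143.3 dpos [ 0.1 -0.7 -0.2] j7 0.87 t 17.725
F [-8.1 -2.7  2.1] Tz [-0.66  1.78  0.28] w 12.7
top centre 206.0 138.5 needle deg (cw from right) -100.0 argmin 260 depth 29
scene centre 311.9 237.3 needle deg (cw from right) 62.0 argmin 60 depth 22
```

Call:
apply_moves:
  targets:
    - [0,0,0,0,-1,0]
    - [0,0,0,0,0,0]

```text
clock: 18.08
eef_pos: [563.2, 195.1, 156.4]
tool_rot: [-1.57, 0.001, 0.522]
force: [-6.7, -2.7, 1.8]
width: 13.2
```

Run:
```python
from h import *
needle("t9")
```

```text
pos [563.2 195.1 156.4] head 29.91 tilt y [-1.3e-03  5.0e-04 -1.0e+00] turn 135.3 dpos [ 0.1 -0.8 -0.2] j7 0.99 t 18.075
F [-6.7 -2.7  1.8] Tz [-0.55  1.68  0.22] w 13.2
top centre 206.0 138.4 needle deg (cw from right) -124.0 argmin 240 depth 31
scene centre 311.9 237.3 needle deg (cw from right) 36.0 argmin 40 depth 27
```

Call:
apply_moves:
  targets:
    - [0,0,0,0,0.85,0]
    - [0,0,0,0,0.85,0]
    - [0,0,0,0,0,0]

```text
clock: 18.55
eef_pos: [563.0, 194.8, 156.4]
tool_rot: [-1.571, 0.002, 0.282]
force: [-7.3, -3.3, 1.9]
width: 13.0
```

Run:
```python
from h import *
needle("t10")
```

```text
pos [563.  194.8 156.4] head 16.15 tilt y [-1.5e-03 -6.0e-04 -1.0e+00] turn 149.0 dpos [ 0.3 -0.5 -0.2] j7 0.78 t 18.55
F [-7.3 -3.3  1.9] Tz [-0.64  1.83 -0.15] w 13.0
top centre 206.0 138.5 needle deg (cw from right) -92.0 argmin 270 depth 42
scene centre 311.9 237.3 needle deg (cw from right) 70.0 argmin 70 depth 31
```

Call:
apply_moves:
  targets:
    - [0,0,0,0,0,0]
    - [0,0,0,0,0,0]
    - [0,0,0,0,0,0]
    - [0,0,0,0,0,0]
    - [0,0,0,0,0,0]
    - [0,0,0,0,0,0]
    - [0,0,0,0,0,0]
  jaw: 1

```text
clock: 19.52
eef_pos: [563.9, 194.8, 155.3]
tool_rot: [-1.571, -0.0, 0.285]
force: [-0.3, -0.3, 0.2]
width: 85.3
```

Run:
```python
from h import *
needle("t11")
```

```text
pos [563.9 194.8 155.3] head 16.34 tilt y [ 0.e+00  1.e-04 -1.e+00] turn 148.9 dpos [-0.6 -0.5  0.9] j7 0.78 t 19.525
F [-0.3 -0.3  0.2] Tz [ 0.03 -0.04  0.02] w 85.3
top centre 206.0 138.4 needle deg (cw from right) -103.0 argmin 260 depth 34
scene centre 311.9 237.3 needle deg (cw from right) 61.0 argmin 60 depth 22
```

Call:
apply_moves:
  targets:
    - [0,-0.2,0,0,0,0]
    - [0,-0.5,0,0,0,0]
    - [0,-0.8,0,0,0,0]
    - [0,-0.8,0,0,0,0]
    - [0,-0.8,0,0,0,0]
    - [0,-0.5,0,0,0,0]
    - [0,0,0,0,0,0]
    - [0,0,0,0,0,0]

```text
clock: 20.62
eef_pos: [563.4, 194.2, 298.4]
tool_rot: [-1.572, 0.002, 0.285]
force: [1.0, -0.3, -0.3]
width: 85.4
```

Run:
```python
from h import *
needle("t12")
im=get_image("wrist");t=cv2.imread("pics/top_t12.png")[:,:,::-1]
k=cv2.resize(t[110:240,150:240],None,fx=2.95,fy=2.95,interpolation=cv2.INTER_CUBIC)
cv2.imwrite("pics/f12.png",np.hstack([im,cv2.resize(k,(266,384))])[:,:,::-1])
```

```text
pos [563.4 194.2 298.4] head 16.35 tilt y [-0.0013 -0.0011 -1.    ] turn 148.9 dpos [-1.000e-01  1.000e-01 -1.422e+02] j7 0.92 t 20.625
F [ 1.  -0.3 -0.3] Tz [-0.01  0.03 -0.01] w 85.4
top centre 206.0 138.4 needle deg (cw from right) -102.0 argmin 260 depth 33
scene centre 311.9 237.4 needle deg (cw from right) 62.0 argmin 60 depth 21
```

View pics/f12.png

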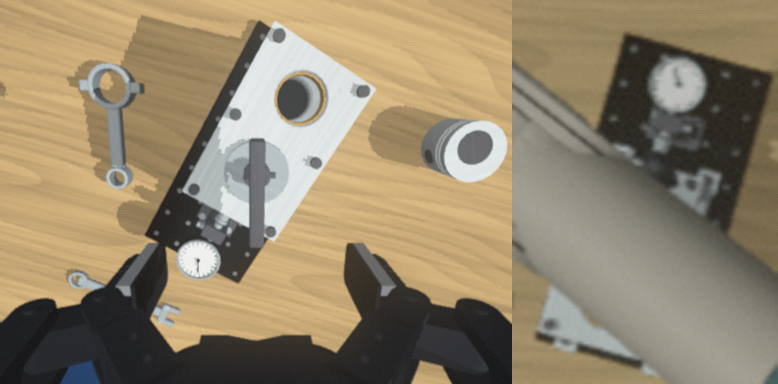

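```bash
python3 -c "
from cell import *
print(finish_job())"
```

```text
the job is handed in; nothing more can be done
None
```

The camshaft is fitted in the engine case with its lobe holding the tappet near full lift, and the job is handed in. It took about 21 s of the 72 s allowed.

**Lowering:** I gripped the T-handle at the shaft axis, with the long arm pointing away from the tappet. The shaft went down through both bores with no notable contact force. It came home at handle height about 175 mm, with the gauge needle still at rest.

**Turning:** I turned it about 220° and passed over the peak. The tappet peak came at a tool heading of about 16°, so I turned back to that, then opened the jaws and lifted clear.

**Last checks:**
- **Handle:** it stands in line where I left it, the flange looks seated on the case, and the tool force is about 0 N.
- **Gauge reading:** on release the needle settled back from about 153° to 144° of swing, then held steady for the next second. I put this down to the tappet spring taking up the bore clearance. If the peak reading is the full 7.5 to 8 mm, that leaves about 7 to 7.5 mm of lift, above the 6.5 mm needed. I worked this out from the needle in the low-resolution camera pictures, not from a direct reading.
- **Loose parts:** the conrod and piston show no sign of being moved in the last picture. I did not look at the grease tin again after lifting the camshaft out, and the arm's path stayed well above it. The gauge was not touched.

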